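# Close the filter cassette of the downdraft sanding box and switch the fan on

### The job

Get the downdraft sanding box ready for sanding: push its filter cassette fully home, so that the front plate closes against the box along its whole width, and then turn the isolator handle on the fan casing from off to on. The cassette binds if it is pushed away from its centre line. Leave the saucer and the sanding block lying on the grille where they are.

Things in the scene. Friction and masses are not known exactly. Their poses are not given: they have to be found in the camera images.
- extractor: Downdraft sanding box, a fixed grey steel box, 246 mm wide. Origin on the bench (z = 0) under the centre of the grilled part; +x is the way the cassette is pushed in, z up. x = -300 to -130 mm: loading apron with runners, 14 mm high; -130 to +130 mm: chamber, its top a flat steel grille at z = 74 mm; +130 to +250 mm: fan casing, full width, top at z = 135 mm.
- mouth (a point): Centre of the chamber's open mouth (x = -130 mm in the box's frame, z = 43 mm), axes as the box's. The cassette's front plate comes to rest against it. Just inside, two fixed white guide blocks, 40 mm long in x, with 203 mm between them, are all that guides the cassette sideways.
- cassette: The filter cassette: a loose flat aluminium frame with pleated paper, about 0.55 kg, 200 mm wide, 44 mm high and 225 mm long, behind a wider front plate. Origin at the underside of the plate's back face (z = 14 mm), +x the way it is pushed in. It slides with a few newtons if pushed within 25 mm of its centre line; pushed well to one side, as at a pull, it cocks between the guides and locks.
- cassette_face (a point): Centre of the outer face of the cassette's front plate (236 mm wide, z = 15 to 70 mm, 8 mm thick with gasket), at z = 43 mm. +x is the way it is pushed in. Home, this point is 8 mm in front (-x side) of mouth; at the start 90 to 170 mm. The plate is flat and bare for 100 mm in the middle; two wire pulls, centred 78 mm left and right, 49 mm long, stand 26 mm out of it at half height.
- cassette_end_l (a point): The +y end of the front plate's outer face (118 mm from its centre), halfway up.
- cassette_end_r (a point): The -y end of the front plate's outer face (118 mm from its centre), halfway up.
- isolator (a joint): Angle of the isolator handle in rad: 0 is off, the handle's bar lying across the box (along the box's y); 1.57 is on, the bar along the box's x. From off to on it turns clockwise seen from above. A spring holds it against a stop at either end: it resists with about 0.15 N m at first, less towards halfway, and then snaps the handle over to the other end.
- isolator_grip (a point): On the vertical axis of the isolator handle, in the middle of the height of its bar (z = 162 mm), on top of the fan casing. The black bar is 62 mm long, 15 mm thick and 26 mm high (z = 149 to 175 mm), with nothing beside it. The point's y axis runs along the bar and turns with it.
- saucer_mid (a point): Centre, half-way up, of the biscuit-fired saucer (92 mm across, 33 mm high) that lies loose on the grille; a bystander.
- block_mid (a point): Centre of the grey sanding block (59 x 82 x 26 mm) that lies loose on the grille; a bystander.

How it is judged:
On the way, in this order (a step that is already met when the one before it is completed fails the run):
1. the cassette is home, its front plate within 5 mm of the closed position at both ends, while the isolator is still off (x of each of cassette_end_l, cassette_end_r in the frame of extractor above -0.143 m and value of joint isolator below 0.3 rad), for 0.2 s.
2. the isolator handle is turned on (value of joint isolator above 1.4 rad), for 0.2 s.
At the end, for the whole second after the job is handed in: The cassette's front plate is within 5 mm of fully closed at both its ends, the isolator handle stands within 0.17 rad (10 degrees) of its on stop, and the saucer and the sanding block lie within 30 mm of where they were (x of each of cassette_end_l, cassette_end_r in the frame of extractor above -0.143 m and value of joint isolator above 1.4 rad and distance of each of saucer_mid, block_mid from where it was at the start of the episode below 0.03 m); the robot touches nothing.
It fails at once if the saucer or the sanding block is shifted by more than 30 mm (distance of any of saucer_mid, block_mid from where it was at the start of the episode above 0.03 m).
It also fails if it takes over 48 s, if anything falls off the work surface, if the arm or the gripper's body presses on something with over 40 N, if the wrist force passes 120 N, or if a joint passes its speed limit or range.

### The arm

A 6-joint arm with a two-finger parallel gripper is mounted at the origin on a cart in front of the work surface, level with it; the furniture and walls round the work are solid. World frame = base frame: x ahead of the robot, y to its left, z up, the work surface at z = 0. Lengths are in m, angles in rad, forces in N, time in s.
With the tool pointing down it reaches from about 0.35 to 0.775 m from the base axis. Payload 5.5 kg.
Tool frame: the origin (TCP) lies at the very end of the fingers, on their centre line; the grasp point (between the pads) lies 19 mm behind it (env.grip_point_offset is the distance from the TCP to the grasp point, in m); z points along the fingers, y is the line along which they close (so a half turn about z gives the same grasp; the last joint's range is limited). The gripper opens to 85 mm and grips with 20 to 120 N. Pads are 22 mm wide; open, the fingers measure 114 mm over their backs; the gripper's body (76 mm by 85 mm) begins 54 mm behind the grasp point. The pads swing forward as they close: fully open they stand 13 mm farther back than shut.
Start: joints at [1.134, 0.313, 0.046, 1.304, 0, 1.431], TCP at [0.168, 0.55, 0.231] pointing down, gripper open.
Joint ranges: [-2.76, 2.76], [-0.86, 1.69], [-1.03, 1.26], [-2.2, 2.34], [-1.47, 1.5], [-3.14, 3.14]. Speed limits (rad/s): [2.57, 2.57, 3.14, 3.14, 3.14, 3.14].

### API

Orientations are given as a unit quaternion [w, x, y, z].
In Python, from workcell import sensors, imaging, workorder, env gives the robot as it stands.
- The arm moves only by the shell command python3 -m handwheel 'ROWS' [FORCE]. ROWS is JSON, a list of rows, each a list of 5 numbers: the shift along the tool's x, y, z in mm, then the turn about the tool's z in rad, then the opening, from 0 (shut) to 1 (fully open). A call has 1 to 8 rows; each row is the pose to reach, as a shift and turn from the pose commanded when the call began, along the tool's axes at that moment; what a row does not reach only later rows make up. A row lasts 1/10 s, in which the tool goes at most 50 mm and 8.59 degrees, less where a joint would pass 70% of its speed; a pose out of reach is approached as far as the arm can. A call with a gripper value outside its range is refused whole. The fingers move at their own pace and stop on an object; FORCE is the grip in N (left out, the last holds). Time passes only in rows, so rows that repeat a pose let the fingers close. It gives the time, the measured TCP pose, the force, the opening and the grip force at its end, in the units of the state.
- sensors.get_state(): the state, without advancing time (a new reading comes with each control period).
- imaging.read_camera(name): name is "scene" or "top"; returns a dict with "color" (480x640x3 uint8, blue, green, red), "z_map" (480x640 float32, m along the optical axis (not along the pixel's ray), 0 where there is no reading), "fx", "fy", "cx", "cy" (pixels), "xyz" and "rotation" of the camera in the world. Camera axes: x right, y down, z forward; pixel columns grow to the right and rows downward; lengths in m; the calibration is good to about 2 mm. A picture is of the moment at which its call begins.
- workorder.hand_in(): hands the job in; it is judged then, once.
The state is a dict: "clock": time; "joint_pos": joint angles; "qvel": joint speeds; "tau": joint torques, N m; "tcp_pos": TCP position; "orientation": TCP orientation; "wrist_force": force on the tool from outside, world axes, zero at the start; "ft_torque": the same for the moment, N m; "finger_gap": finger opening in m; "grip_force": force on a finger pad.
Only numpy, scipy, OpenCV 4.12 (cv2) and the standard library are available. Lean on these libraries where they do the work, as an engineer would, in place of code of your own. Each camera call takes 0.05 s, during which the arm holds its last target. There are 200 camera calls.

## Working session

There is one attempt and no reset: what is moved stays moved. The work goes in short steps, Python scripts to look and compute and a shell command to move; the robot and the scene stay as the last step left them, time stands still between calls to the robot, and variables do not carry over. Pictures are saved under pics/ and viewed, at most 10 in all, crops included, and the job is handed in when it is done.

```bash
mkdir -p pics; ls; python3 - <<'E'
from workcell import sensors, imaging
import cv2, numpy as np
s=sensors.get_state(); print(s)
for n in("scene","top"):
    d=imaging.read_camera(n); cv2.imwrite(f"pics/{n}0.png",d["color"]); np.savez(f"{n}0.npz",**d)
    print(n,d["fx"],d["cx"],d["cy"],d["xyz"],d["rotation"])
E
```

```text
pics
{'clock': 0.0, 'joint_pos': array([ 1.13438581e+00,  3.13999947e-01,  4.49864538e-02,  1.30361285e+00,
       -2.42548482e-05,  1.43119752e+00]), 'qvel': array([ 1.86136547e-03, -8.42948847e-04,  3.25708700e-04, -1.27829743e-04,
       -8.95493506e-05,  4.02112524e-04]), 'tau': array([ 1.19615641e-03, -4.80624211e+01,  2.98533797e+01,  1.90538104e-02,
       -1.68352108e-04,  1.23603033e-05]), 'tcp_pos': array([0.16796807, 0.54938231, 0.2304122 ]), 'orientation': array([-2.48270407e-04,  1.47861627e-01,  9.89007635e-01, -8.80765106e-04]), 'wrist_force': array([-0.11245891, -0.91429261,  0.87127207]), 'ft_torque': array([ 0.05342834,  0.01035551, -0.01754452]), 'grip_force': 0.0, 'finger_gap': 0.08541472277775469}
scene 625.1231724725416 327.12975046811425 239.3713142778937 [-0.25973429 -0.53360872  0.8529211 ] [-0.39778253  0.8066615  -0.38687437  0.2034564 ]
top 557.7864267223633 318.53810382621015 242.7552736915359 [0.45276756 0.04975731 1.30774984] [ 0.02741572 -0.70470295  0.70855792 -0.02424445]
```

View pics/top0.png

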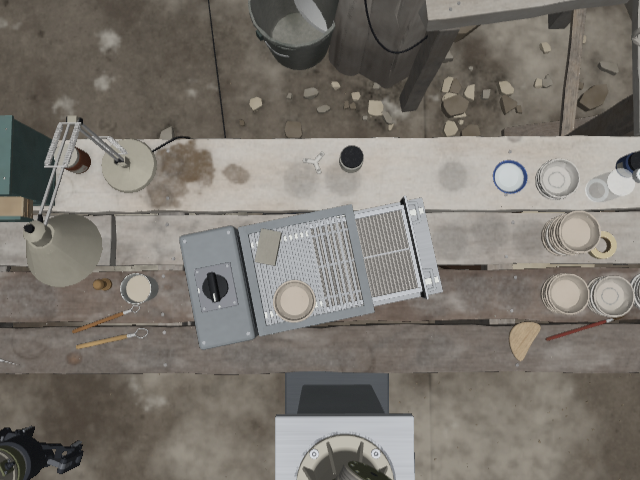

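View pics/scene0.png

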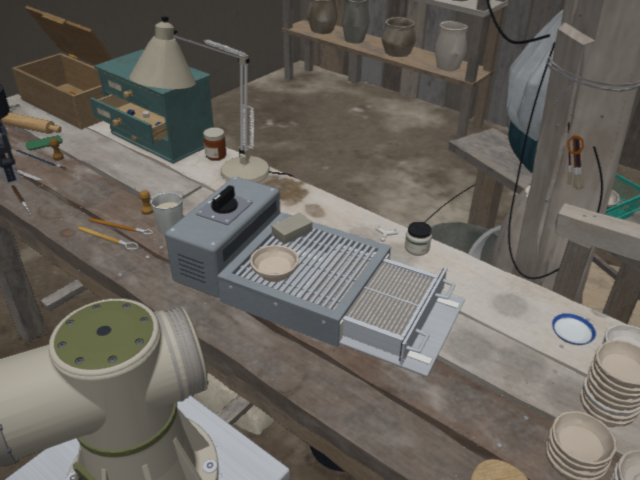

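The top view shows the fan casing at px (180-257, 226-349), the handle at about (215,287), the saucer at (294,300), the sanding block at (267,247) and the cassette plate along (410,200)-(435,297). World y is to the left in the image. The pushing direction is roughly world +y.

```bash
cat > h.py <<'E'
import numpy as np, cv2
from scipy.spatial.transform import Rotation as R
def rot(d): return R.from_quat(np.array(d["rotation"])[[1,2,3,0]]).as_matrix()
def cloud(d):
    z=d["z_map"]; v,u=np.mgrid[:480,:640]
    c=np.stack([(u-d["cx"])/d["fx"]*z,(v-d["cy"])/d["fy"]*z,z],-1)
    return c@rot(d).T+d["xyz"]
def ray(d,u,v,h):
    r=rot(d)@np.array([(u-d["cx"])/d["fx"],(v-d["cy"])/d["fy"],1]); o=np.array(d["xyz"]); return o+r*(h-o[2])/r[2]
def rect(P,m):
    m=cv2.morphologyEx(m.astype(np.uint8),cv2.MORPH_OPEN,np.ones((3,3)))
    n,l,st,_=cv2.connectedComponentsWithStats(m); k=1+st[1:,4].argmax()
    p=P[l==k]; r=cv2.minAreaRect((p[:,:2]*1000).astype(np.float32))
    return r,cv2.boxPoints(r),np.median(p[:,2]),len(p)
E
python3 - <<'E'
from h import *
np.set_printoptions(precision=1,suppress=True)
d=dict(np.load("top0.npz")); P=cloud(d); v,u=np.mgrid[:480,:640]
print(P[250,470],P[287,240],P[248,423])
H=P[...,2]; W=(u>170)&(u<450)&(v>190)&(v<360)
r=rect(P,W&(H>.125)&(H<.142)); print("casing",r)
r=rect(P,W&(H>.160)&(H<.185)); print("bar",r)
m=W&(u>400)&(H>.05)&(H<.085); print("plate",rect(P,m), m.sum())
m=W&(u>340)&(u<380)&(H>.066)&(H<.085); print("mouthrim",rect(P,m))
for h,p in((.074,[(354,206),(372,312)]),(.135,[(180,238),(237,226),(257,331),(201,349)])):
    for q in p: print(h,ray(d,*q,h)*1000)
c=cv2.resize(d["color"][190:310,390:450],None,fx=5,fy=5,interpolation=cv2.INTER_CUBIC)
c2=cv2.resize(d["color"][225:350,178:260],None,fx=4.5,fy=4.8,interpolation=cv2.INTER_CUBIC)
cv2.imwrite("pics/crop.png",np.hstack([c,c2]))
E
```

```text
[ 0.5 -0.3 -0. ] [0.4 0.2 0.1] [ 0.5 -0.2  0. ]
casing (((447.828857421875, 270.385986328125), (245.96107482910156, 120.7950668334961), 11.388973236083984), array([[315.3, 305.3],
       [339.2, 186.9],
       [580.3, 235.5],
       [556.5, 353.9]], dtype=float32), np.float64(0.13522797753097304), 5367)
bar (((447.7744445800781, 270.651611328125), (61.42997360229492, 15.840949058532715), 10.584104537963867), array([[416.1, 272.8],
       [419. , 257.2],
       [479.4, 268.5],
       [476.5, 284.1]], dtype=float32), np.float64(0.17496806148816368), 246)
plate (((529.6848754882812, -137.0441131591797), (234.1965789794922, 56.59610366821289), 11.296905517578125), array([[ 409.3, -132.2],
       [ 420.4, -187.7],
       [ 650.1, -141.9],
       [ 639. ,  -86.4]], dtype=float32), np.float64(0.061086300355888135), 971) 1254
mouthrim (((503.24603271484375, -29.58123016357422), (70.5968246459961, 252.88330078125), 89.54924774169922), array([[376.5, -63.9],
       [629.4, -65.9],
       [630. ,   4.7],
       [377.1,   6.7]], dtype=float32), np.float64(0.07405798640659811), 1288)
0.074 [624.8 -24.4  74. ]
0.074 [389.9 -61.6  74. ]
0.135 [550.3 347.3 135. ]
0.135 [575.1 227.  135. ]
0.135 [354.9 184.1 135. ]
0.135 [318.3 300.6 135. ]
```

View pics/crop.png

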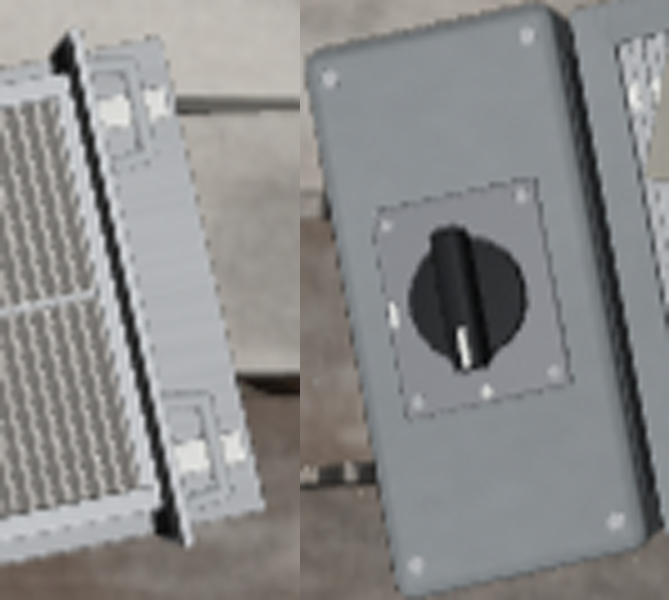

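The crop shows the plate's outer edge running from (84,32) to (190,543), which is px (406.8,196.4)-(428,298.6). The handle bar lies across the box, so the isolator is off.

```bash
cat >> h.py <<'E'
np.set_printoptions(precision=1,suppress=True)
def togo(target_mm,yang):
    "shift in tool axes and turn (rad) to bring TCP to target with tool y at angle yang (deg, mod 180)"
    from workcell import sensors
    s=sensors.get_state(); q=np.array(s["orientation"]); M=R.from_quat(q[[1,2,3,0]]).as_matrix()
    sh=M.T@(np.array(target_mm)-np.array(s["tcp_pos"])*1000)
    a=np.degrees(np.arctan2(M[1,1],M[0,1])); t=(a-yang+90)%180-90
    print("togo",sh,"turn %.3f"%np.radians(t),"yang %.1f"%a,"F",s["wrist_force"],"t %.2f"%s["clock"],"gap %.3f"%s["finger_gap"])
B0=np.array([485.3,84.2]); th=np.radians(101.39); EX=np.array([np.cos(th),np.sin(th)]); EY=np.array([-EX[1],EX[0]])
def box(p): p=np.array(p)[:2]-B0; return np.array([p@EX,p@EY])
def world(x,y): return B0+x*EX+y*EY
E
python3 - <<'E'
from h import *
d=dict(np.load("top0.npz"))
a=ray(d,406.8,196.4,.07)*1000;b=ray(d,428,298.6,.07)*1000
print(a,b,np.hypot(*(a-b)[:2]),box(a),box(b)); 
t=world(box((a+b)/2)[0]-60,box((a+b)/2)[1]); print(t)
P=cloud(d)*1000
r=P.reshape(-1,3)-[*B0,0]; bx,by,z=r[:,:2]@EX,r[:,:2]@EY,r[:,2]
m=(z>60)&(z<80)&(bx<-180)&(bx>-340)&(abs(by)<140)
for lo,hi in((-120,-90),(-50,-20),(-20,20),(20,50),(90,120)):
    k=m&(by>lo)&(by<hi); print(lo,np.percentile(bx[k],[2,50,98]))
print("y",np.percentile(by[m],[0.5,99.5]))
togo([*t,160],11.4); togo([*t,30],11.4)
E
```

```text
[ 646.3 -142.9   70. ] [ 418.5 -185.8   70. ] 231.7926193777688 [-254.4 -112.9] [-251.5  118.8]
[ 544.2 -223.2]
-120 [-252.3 -246.4 -186.9]
-50 [-252.3 -247.8 -241. ]
-20 [-252.6 -247.1 -217.9]
20 [-252.5 -248.1 -239.3]
90 [-253.  -246.2 -190.6]
y [-114.7  115.8]
togo [-585.8 -628.7   71.4] turn 1.075 yang 73.0 F [ 1.2 -0.   0.6] t 0.10 gap 0.086
togo [-585.8 -628.5  201.4] turn 1.075 yang 73.0 F [ 1.2 -0.   0.6] t 0.10 gap 0.086
```

```bash
M="python3 -m handwheel"; python3 -m handwheel '[[-290,-310,0,0.54,0],[-290,-310,0,0.54,0],[-290,-310,0,0.54,0],[-290,-310,0,0.54,0],[-290,-310,0,0.54,0],[-290,-310,0,0.54,0],[-290,-310,0,0.54,0],[-290,-310,0,0.54,0]]' 40; python3 - <<'E'
from h import *
togo([*world(-312,1),160],11.4)
E
```

```text
clock: 0.9
tcp_pos: [0.3442, 0.1888, 0.2312]
orientation: [0.0, 0.406, 0.914, 0.0]
wrist_force: [2.2, -0.2, -0.3]
finger_gap: -0.0001
grip_force: 0.0
togo [-439.9 -125.5   71.2] turn 0.536 yang 42.1 F [ 2.2 -0.2 -0.3] t 0.90 gap -0.000
```

```bash
python3 -m handwheel '[[-440,-125,20,0.536,0],[-440,-125,20,0.536,0],[-440,-125,20,0.536,0],[-440,-125,20,0.536,0],[-440,-125,20,0.536,0],[-440,-125,20,0.536,0],[-440,-125,20,0.536,0],[-440,-125,20,0.536,0]]'; python3 - <<'E'
from h import *
togo([*world(-312,1),30],11.4)
E
```

```text
clock: 1.7
tcp_pos: [0.5208, -0.17, 0.2133]
orientation: [-0.0, 0.634, 0.773, 0.0]
wrist_force: [2.2, 1.2, -0.3]
finger_gap: -0.0002
grip_force: 0.0
togo [-55.9  14.6 183.3] turn -0.002 yang 11.3 F [ 2.2  1.2 -0.3] t 1.70 gap -0.000
```

```bash
python3 -m handwheel '[[-56,14,0,0,0],[-56,14,0,0,0],[-56,14,50,0,0],[-56,14,100,0,0],[-56,14,150,0,0],[-56,14,183,0,0],[-56,14,183,0,0]]'; python3 - <<'E'
from h import *
togo([*world(-312,1),30],11.4)
from workcell import imaging
d=imaging.read_camera("scene"); cv2.imwrite("pics/s1.png",d["color"][180:420,300:560].repeat(2,0).repeat(2,1))
E
```

```text
clock: 2.4
tcp_pos: [0.5406, -0.217, 0.0254]
orientation: [-0.006, 0.634, 0.774, -0.001]
wrist_force: [-0.6, 0.2, -0.3]
finger_gap: 0.0002
grip_force: 0.0
togo [-5.8  4.3 -4.7] turn -0.001 yang 11.4 F [-0.6  0.2 -0.3] t 2.40 gap 0.000
```

View pics/s1.png

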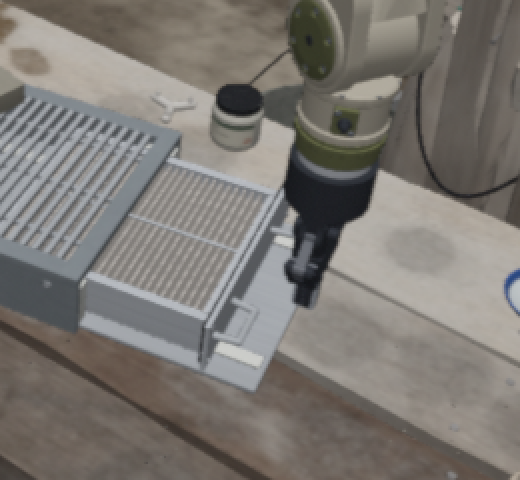

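The fingers, at crop (305,290), stand in front of the plate's middle, clear of both pulls, about 40 mm off the plate.

```bash
python3 -m handwheel '[[10,0,-8,0,0],[20,0,-8,0,0],[25,0,-8,0,0],[25,0,-8,0,0],[25,0,-8,0,0]]'; python3 - <<'E'
from h import *
togo([*world(-263,1),33],11.4); togo([*world(-149,1),33],11.4)
E
```

```text
clock: 2.95
tcp_pos: [0.5408, -0.1954, 0.0398]
orientation: [0.001, 0.633, 0.774, 0.0]
wrist_force: [0.8, -0.3, -0.6]
finger_gap: 0.0001
grip_force: 0.0
togo [22.1 -0.2  6.7] turn -0.000 yang 11.4 F [ 0.8 -0.3 -0.6] t 2.95 gap 0.000
togo [136.1  -0.2   6.6] turn -0.000 yang 11.4 F [ 0.8 -0.3 -0.6] t 2.95 gap 0.000
```

Centred on the line. I'll push in increments.

```bash
python3 -m handwheel '[[8,0,4,0,0],[16,0,4,0,0],[24,0,4,0,0],[32,0,4,0,0],[42,0,4,0,0],[52,0,4,0,0],[60,0,4,0,0],[60,0,4,0,0]]'; python3 - <<'E'
from h import *
togo([*world(-149,1),33],11.4)
from workcell import imaging
d=imaging.read_camera("top"); cv2.imwrite("pics/t1.png",cv2.resize(d["color"][180:360,220:470],None,fx=3,fy=3))
E
```

```text
clock: 3.75
tcp_pos: [0.528, -0.1351, 0.0349]
orientation: [-0.001, 0.633, 0.774, 0.0]
wrist_force: [-0.1, -0.4, -0.5]
finger_gap: -0.0001
grip_force: 0.0
togo [74.4  0.5  1.9] turn 0.001 yang 11.4 F [-0.1 -0.4 -0.5] t 3.75 gap -0.000
```

View pics/t1.png

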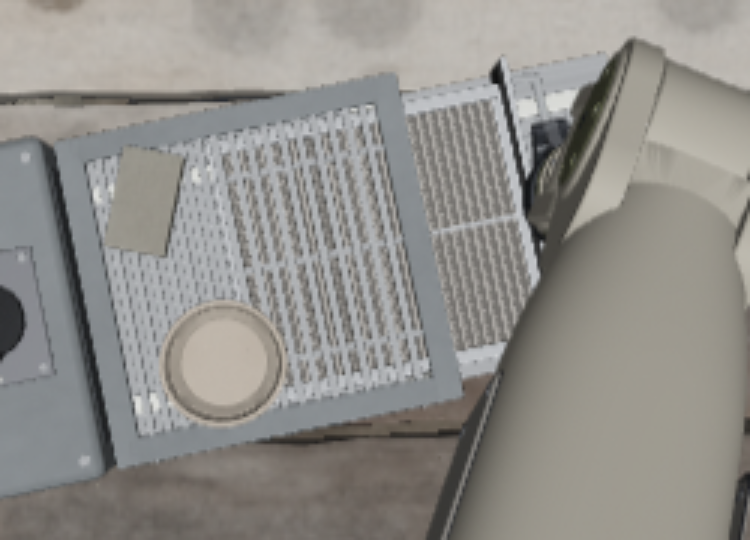

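The cassette moved in straight: its face, at crop (500,60)-(540,270), is parallel to the mouth rim. I continue, with a slow end.

```bash
python3 -m handwheel '[[8,0,0,0,0],[18,0,0,0,0],[28,0,0,0,0],[38,0,0,0,0],[46,0,0,0,0],[54,0,0,0,0],[60,0,0,0,0],[60,0,0,0,0]]'; python3 - <<'E'
from h import *
togo([*world(-149,1),33],11.4)
E
python3 -m handwheel '[[5,0,0,0,0],[9,0,0,0,0],[12,0,0,0,0],[14,0,0,0,0],[14,0,0,0,0]]';  python3 - <<'E'
from h import *
togo([*world(-149,1),33],11.4)
E
```

```text
clock: 4.6
tcp_pos: [0.5163, -0.0765, 0.0348]
orientation: [-0.001, 0.633, 0.774, 0.0]
wrist_force: [-0.0, 0.1, 0.1]
finger_gap: 0.0001
grip_force: 0.0
togo [14.7  0.4  1.8] turn 0.000 yang 11.4 F [-0.   0.1  0.1] t 4.60 gap 0.000
clock: 5.1
tcp_pos: [0.5137, -0.0637, 0.0347]
orientation: [-0.0, 0.634, 0.774, 0.0]
wrist_force: [0.4, -0.3, 0.2]
finger_gap: -0.0004
grip_force: 0.7
togo [1.6 0.4 1.7] turn -0.001 yang 11.4 F [ 0.4 -0.3  0.2] t 5.10 gap -0.000
```

```bash
for i in 1; do python3 -m handwheel '[[2,0,0,0,0],[4,0,0,0,0],[4,0,0,0,0]]'; python3 -m handwheel '[[2,0,0,0,0],[4,0,0,0,0],[4,0,0,0,0]]'; done;  python3 - <<'E'
from h import *
togo([*world(-149,1),33],11.4)
from workcell import imaging
d=imaging.read_camera("scene"); cv2.imwrite("pics/s2.png",cv2.resize(d["color"][200:380,260:500],None,fx=3,fy=3))
E
```

```text
clock: 5.4
tcp_pos: [0.5132, -0.0608, 0.0347]
orientation: [0.0, 0.634, 0.773, -0.001]
wrist_force: [1.0, -4.3, -0.9]
finger_gap: -0.0001
grip_force: 2.6
clock: 5.7
tcp_pos: [0.5132, -0.0609, 0.0349]
orientation: [0.003, 0.635, 0.773, -0.003]
wrist_force: [1.0, -18.6, -5.0]
finger_gap: 0.0002
grip_force: 9.5
togo [-1.2  0.3  1.9] turn -0.004 yang 11.2 F [  1.  -18.6  -5. ] t 5.70 gap 0.000
```

View pics/s2.png

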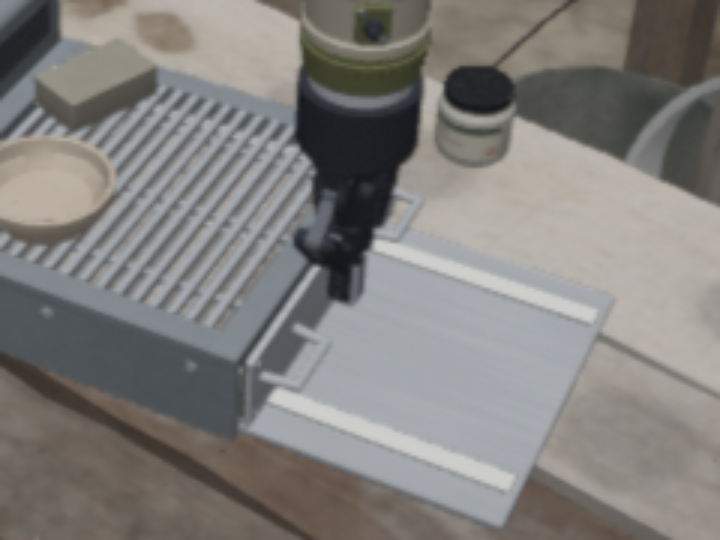

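The plate is against the box at the near end, crop (245,390), and the arm stops firmly at about 19 N. I back off, rise, and check from above.

```bash
python3 -m handwheel '[[-20,0,0,0,0],[-50,0,0,0,0],[-50,0,0,0,0],[-50,0,-50,0,0],[-50,0,-100,0,0],[-50,0,-150,0,0],[-50,0,-190,0,0],[-50,0,-190,0,0]]'; python3 - <<'E'
from h import *
from workcell import imaging
togo([*world(190,0),220],101.4); togo([*world(190,0),220],11.4)
def ends(n):
    d=imaging.read_camera(n); P=cloud(d)*1000
    r=P.reshape(-1,3)-[*B0,0]; bx,by,z=r[:,:2]@EX,r[:,:2]@EY,r[:,2]
    m=(z>62)&(z<80)&(bx<-100)&(bx>-160)&(abs(by)<130)
    for lo,hi in((-117,-90),(-50,0),(0,50),(90,117)):
        k=m&(by>lo)&(by<hi); print(n,lo,k.sum(),np.percentile(bx[k],[1,2,50]) if k.any() else '')
ends("scene");ends("top")
E
```

```text
clock: 6.55
tcp_pos: [0.5248, -0.1052, 0.2309]
orientation: [0.004, 0.633, 0.774, 0.002]
wrist_force: [0.4, 1.1, -0.3]
finger_gap: -0.0002
grip_force: 0.0
togo [383.5  -1.5   9.5] turn 1.571 yang 11.4 F [ 0.4  1.1 -0.3] t 6.55 gap -0.000
togo [383.5  -1.5   9.5] turn -0.000 yang 11.4 F [ 0.4  1.1 -0.3] t 6.55 gap -0.000
scene -117 181 [-140.2 -140.1 -121.8]
scene -50 325 [-140.2 -139.7 -124.6]
scene 0 366 [-140.2 -139.9 -124.2]
scene 90 232 [-139.7 -139.6 -123.9]
top -117 186 [-137.2 -137.  -120. ]
top -50 311 [-137.2 -136.6 -121.6]
top 0 312 [-137.3 -136.7 -121.6]
top 90 193 [-137.5 -137.1 -119.7]
```

Both ends are level at the closed position (about -138 mm). Next is the isolator.

```bash
python3 -m handwheel '[[190,-1,0,-0.8,1],[190,-1,0,-0.8,1],[190,-1,0,-0.8,1],[190,-1,0,-0.8,1],[190,-1,0,-0.8,1],[190,-1,0,-0.8,1],[190,-1,0,-0.8,1]]' 60; python3 - <<'E'
from h import *
togo([447.8,270.5,200],101.4)
E
```

```text
clock: 7.35
tcp_pos: [0.4821, 0.0817, 0.2227]
orientation: [-0.002, 0.282, 0.959, -0.0]
wrist_force: [0.0, -0.6, 0.4]
finger_gap: 0.0854
grip_force: 0.0
togo [130.8 140.3  23. ] turn -0.770 yang 57.3 F [ 0.  -0.6  0.4] t 7.35 gap 0.085
```

```bash
python3 -m handwheel '[[131,140,-5,-0.77,1],[131,140,-5,-0.77,1],[131,140,-5,-0.77,1],[131,140,-5,-0.77,1],[131,140,-5,-0.77,1],[131,140,-5,-0.77,1],[131,140,-5,-0.77,1]]'; python3 - <<'E'
from h import *
togo([447.8,270.5,151],101.4)
E
```

```text
clock: 8.05
tcp_pos: [0.4491, 0.2689, 0.2287]
orientation: [-0.001, -0.096, 0.995, -0.0]
wrist_force: [-0.2, 0.6, -0.5]
finger_gap: 0.0851
grip_force: 0.0
togo [ 0.8  1.9 77.7] turn -0.006 yang 101.1 F [-0.2  0.6 -0.5] t 8.05 gap 0.085
```

```bash
python3 -m handwheel '[[1,2,30,0,1],[1,2,60,0,1],[1,2,75,0,1],[1,2,75,0,1],[1,2,75,0,1]]'; python3 - <<'E'
from h import *
togo([447.8,270.5,151],101.4)
E
python3 -m handwheel '[[0,0,0,0,0.5],[0,0,0,0,0],[0,0,0,0,0],[0,0,0,0,0],[0,0,0,0,0],[0,0,0,0,0]]' 60; python3 - <<'E'
from h import *
togo([447.8,270.5,151],101.4)
from workcell import imaging
d=imaging.read_camera("scene"); cv2.imwrite("pics/s3.png",cv2.resize(d["color"][140:300,140:360],None,fx=3,fy=3))
E
```

```text
clock: 8.55
tcp_pos: [0.4485, 0.2702, 0.1549]
orientation: [-0.0, -0.097, 0.995, -0.0]
wrist_force: [-0.6, -0.3, 0.7]
finger_gap: 0.0853
grip_force: 0.0
togo [0.6 0.4 3.9] turn -0.005 yang 101.1 F [-0.6 -0.3  0.7] t 8.55 gap 0.085
clock: 9.15
tcp_pos: [0.4483, 0.2718, 0.1554]
orientation: [0.0, -0.099, 0.995, 0.001]
wrist_force: [-0.9, 1.8, 4.0]
finger_gap: 0.0137
grip_force: 59.9
togo [ 0.7 -1.2  4.4] turn -0.001 yang 101.3 F [-0.9  1.8  4. ] t 9.15 gap 0.014
```

View pics/s3.png

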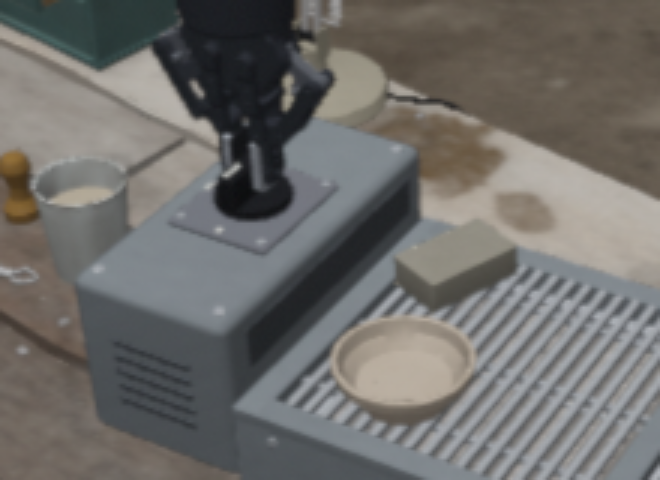

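The fingers hold the bar at crop (250,180). The saucer and block have not moved. I turn +1.57 (clockwise from above).

```bash
python3 -m handwheel '[[0,0,0,0.13,0],[0,0,0,0.26,0],[0,0,0,0.39,0],[0,0,0,0.52,0],[0,0,0,0.65,0],[0,0,0,0.78,0],[0,0,0,0.78,0]]'; python3 -m handwheel '[[0,0,0,0.13,0],[0,0,0,0.26,0],[0,0,0,0.39,0],[0,0,0,0.52,0],[0,0,0,0.65,0],[0,0,0,0.79,0],[0,0,0,0.8,0],[0,0,0,0.8,0]]'; python3 - <<'E'
from h import *
from workcell import sensors
togo([447.8,270.5,151],11.4); print(sensors.get_state()["ft_torque"])
E
```

```text
clock: 9.9
tcp_pos: [0.4482, 0.2714, 0.1554]
orientation: [0.0, 0.288, 0.957, 0.0]
wrist_force: [-1.9, 2.2, 5.3]
finger_gap: 0.0139
grip_force: 60.2
clock: 10.7
tcp_pos: [0.4477, 0.2712, 0.1554]
orientation: [-0.0, 0.637, 0.771, -0.0]
wrist_force: [-3.4, 0.6, 6.4]
finger_gap: 0.0137
grip_force: 60.5
togo [-0.7 -0.1  4.4] turn -0.010 yang 10.8 F [-3.4  0.6  6.4] t 10.70 gap 0.014
[-0.2  0.9  0.3]
```

```bash
python3 -m handwheel '[[0,0,0,0,1],[0,0,0,0,1],[0,0,0,0,1],[0,0,0,0,1],[0,0,-30,0,1],[0,0,-70,0,1],[0,0,-100,0,1],[0,0,-100,0,1]]'; python3 - <<'E'
from h import *
from workcell import imaging, sensors
import time
s=sensors.get_state(); print(s["wrist_force"],s["finger_gap"])
d=imaging.read_camera("scene"); cv2.imwrite("pics/s4.png",cv2.resize(d["color"][140:380,140:480],None,fx=2.3,fy=2.3))
P=cloud(d)*1000; r=P.reshape(-1,3)-[*B0,0]; bx,by,z=r[:,:2]@EX,r[:,:2]@EY,r[:,2]
m=(z>170)&(z<179)&(abs(bx-190)<50)&(abs(by)<50); print(cv2.minAreaRect(np.c_[bx,by][m].astype(np.float32)))
m=(z>62)&(z<80)&(bx<-100)&(bx>-160)
for lo,hi in((-117,-90),(90,117)):
    k=m&(by>lo)&(by<hi); print(lo,np.percentile(bx[k],[1,2]))
E
```

```text
clock: 11.5
tcp_pos: [0.4505, 0.272, 0.2594]
orientation: [0.002, 0.638, 0.77, 0.004]
wrist_force: [0.5, -0.0, -0.4]
finger_gap: 0.0859
grip_force: 0.0
[ 0.5 -0.  -0.4] 0.08586286447259786
((186.9239044189453, 1.643662929534912), (62.094459533691406, 16.99412727355957), 0.16923485696315765)
-117 [-140.  -139.5]
90 [-139.3 -139.2]
```

View pics/s4.png

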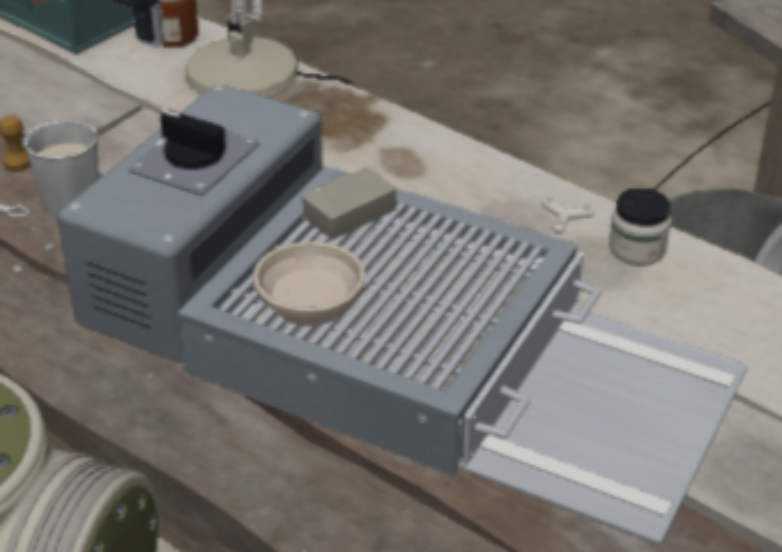

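The bar lies along the box's x (0.2° off), at crop (190,140). The plate is closed along its whole width, the saucer and block have not moved, and the arm is clear.

```bash
python3 -c "
from workcell import workorder
print(workorder.hand_in())"
```

```text
the job is handed in; nothing more can be done
None
```

The job is handed in: the cassette is fully home, with both plate ends within about 2 mm of closed by the cameras. The isolator was turned on after that, the saucer and sanding block stayed where they were, and the arm is clear (about 11.5 s used).

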